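# Change the cabinet's suction over to the reserve line

### The arm

A 6-joint arm with a two-finger parallel gripper is mounted at the origin on the work surface. World frame = base frame: x ahead of the robot, y to its left, z up, the work surface at z = 0. Lengths are in m, angles in rad, forces in N, time in s.
With the tool pointing down it reaches from about 0.325 to 0.775 m from the base axis. Payload 9.3 kg.
Tool frame: the origin (TCP) lies midway between the tips of the shut fingers; the grasp point (between the pads) lies 19 mm behind it; z points along the fingers, y is the line along which they close (so a half turn about z gives the same grasp; the last joint's range is limited). The gripper opens to 85 mm and grips with 20 to 120 N. Pads are 22 mm wide; open, the fingers measure 114 mm over their backs; the gripper's body (76 mm by 85 mm) begins 54 mm behind the grasp point. The pads swing forward as they close: fully open they stand 13 mm farther back than shut.
Start: joints at [-1.276, 0.259, 0.021, 1.334, 0, 1.418], TCP at [0.238, -0.496, 0.231] pointing down, gripper open.
Joint ranges: [-3.04, 3.04], [-0.91, 1.82], [-1.04, 1.36], [-1.92, 1.95], [-1.52, 1.45], [-3.14, 3.14]. Speed limits (rad/s): [2.22, 2.22, 2.79, 3.14, 3.14, 3.14].

### API

Orientations are given as a 3x3 rotation matrix whose columns are the frame's x, y, z axes.
In Python, from cell import * gives the robot as it stands.
- The arm moves only by the tool carry_out, never from a script. Its argument "targets" is one flat list of numbers, 4 for each row, row after row: the shift along the tool's x, y, z normalised to -1 to 1, where 1 is 5 cm, then the turn about the tool's z normalised to -1 to 1, where 1 is 90 degrees. A call has exactly 5 rows; each row shifts and turns the commanded pose from where the row before left it, along the tool's axes as they then stand; what a row does not reach is not made up. A row lasts 1/10 s, in which the tool goes at most 50 mm and 8.59 degrees, less where a joint would pass 70% of its speed; a pose out of reach is approached as far as the arm can. A call with a number of a shift or a turn outside -1 to 1 is refused whole. A call with a gripper value outside its range is refused whole. "jaw" is the closure, from -1 (fully open) to 1 (shut), set as the call begins (left out, the last holds). The fingers move at their own pace and stop on an object; "squeeze" is the grip in N (left out, the last holds). Time passes only in rows, so rows that do not move let the fingers close, or fill a call up. It gives the time, the measured TCP pose, the force, the opening and the grip force at its end, in the units of the state.
- observe(): the state, without advancing time (a new reading comes with each control period).
- snapshot(name): name is "scene" or "side" or "wrist"; returns a dict with "frame" (420x560x3 uint8, red, green, blue), "fov_y" (degrees; the focal length in pixels is half the picture's height over the tangent of half this angle, whatever the lens; pixels are square), "cx", "cy" (the principal point, pixels), "rvec" (rotation vector, rad) and "tvec" (3), from world to camera coordinates, as OpenCV has them; the wrist camera has in their place "T_tool_cam" (4x4, takes a point from camera to tool coordinates, whose origin is the TCP and whose axes are the flange's). Camera axes: x right, y down, z forward; pixel columns grow to the right and rows downward; lengths in m; the calibration is good to about 2 mm. A picture is of the moment at which its call begins: read the wrist's pose just before it. There is no depth.
- sign_off(): hands the job in; it is judged then, once.
Trained networks look in the newest picture that a camera, given by its name, has taken for a name from the list of things; names that differ only in an ending like _2 or _b are one class to them, and where a whole thing is asked for, a point or a joint stands for the part that bears it (a point fixed in the world has none). Each returns a list of dicts, best first, with "confidence" (0 to 1); they miss things now and then, are a little off and sometimes report something else, mostly with a low value. They report only what shows in the picture. A call takes as long as a camera call.
- spot_in(camera, target): "rect" ([centre column, centre row, width, height] in pixels, round what is visible of it).
- cut_out(camera, target): "region" (420x560 bool, what is visible of it) and "rect" ([centre column, centre row, width, height] in pixels, round what is visible of it).
The state is a dict: "t": time; "joints": joint angles; "joint_vel": joint speeds; "joint_efforts": joint torques, N m; "tool_pos": TCP position; "orientation": TCP orientation; "contact_force": force on the tool from outside, world axes, zero at the start; "ft_torque": the same for the moment, N m; "finger_gap": finger opening in m; "gripper_force": force on a finger pad.
Only numpy, scipy, OpenCV 4.12 (cv2) and the standard library are available. Lean on these libraries where they do the work, as an engineer would, in place of code of your own. Each camera call takes 0.05 s, during which the arm holds its last target. There are 200 camera calls.

### The job

Change the flow cabinet's suction over from the main line to the reserve line: first close the lever valve fully, and only when it is shut open the T-handled valve fully. Leave the lever shut, and leave the flask and the petri dishes where they stand.

Things in the scene. Friction and masses are not known exactly. Their poses are not given: they have to be found in the camera images.
- main_valve: Main-line valve: fixed aluminium stand, 200 deep (x), 220 wide (y), topped by a plate sloping 35 deg: low front edge at -x (z 34), high edge at +x (z 166). On it: a pipe and brass ball valve, one-armed lever. Origin: centre of underside, z up. Its yaw is 0.95 to 1.45: its low side faces right (-y) and a little to the robot; it stands left or right of the other.
- main_valve_plate (a point): Middle of the sloping plate's top face, stand frame (0, 0, 0.100); axes are the stand's. Slope directions in the stand's frame, for both stands: U = (0.819, 0, 0.574) up the slope; Y = the stand's y; N = (-0.574, 0, 0.819), the plate's normal. Pipe and valve body rise at most 47 mm off the plate, and only within 25 mm of its centre line.
- main_valve_rail (a point): Middle of the crossbar of an upright steel hoop (hanging rail, 12 mm tube), stand frame (0.015, 0, 0.340). Its legs stand at x = 0.015, y = -0.104 and +0.104. It bars a vertical tool from the lever while that points up the slope: come in along the plate's normal, from the low side, with the gripper's wide side along the stand's y.
- main_valve_pivot (a point): Point on the lever's turning axis at the middle of its thickness, stand frame (-0.038, 0, 0.154), 66 mm off the plate. The turning axis is N. The point's axes are the stand's.
- lever_grip (a point): On the lever's centre line, 70 mm from its axis. Lever: black plastic sleeve on a steel blade, 95 mm from axis to tip; the sleeve (27 to 95 mm out) is 22 wide in the plane of turning, 14 thick along N. Hub radius 14 mm. The point's y axis points from the turning axis to the tip, its z is N.
- main_lever (a joint): Lever angle: 0 = closed (stop; points to the stand's +y, across the pipe), 1.571 = open (stop; points up the slope, along the pipe). Starts between 1.2 and 1.571. Closing turns it anticlockwise, seen looking down on the plate. Dry friction about 0.3 N m (4 N at 70 mm); it stays where it is left.
- reserve_valve: Reserve-line valve: a stand of the same shape, size, frame and slope as main_valve, with the same pipe and hoop, but a plain steel valve body and a two-armed T handle. Origin: centre of underside. Its yaw is 0.95 to 1.45: its low side faces right (-y) and a little to the robot.
- reserve_valve_rail (a point): Middle of the crossbar of the same hoop on the reserve valve's stand, at (0.015, 0, 0.340) in its frame.
- reserve_valve_pivot (a point): Point on the T handle's turning axis at the middle of its thickness, stand frame (-0.038, 0, 0.154), 66 mm off the plate. The turning axis is N. The point's axes are the stand's.
- tee_end (a point): On the T handle's bar, 48 mm from its axis, on the arm that points to the stand's +y when closed. T handle: straight black bar 120 long (60 each side of the axis), 18 wide in the plane of turning, 16 thick along N; hub radius 13 mm. The point's y axis points outward along the bar, its z is N.
- reserve_tee (a joint): T handle angle: 0 = closed (stop; bar along the stand's y, across the pipe), 1.571 = open (stop; bar along the slope and pipe). Starts between 0 and 0.2. Opening turns it clockwise, seen looking down on the plate: the +y arm moves up the slope. Dry friction about 0.22 N m (5 N at 48 mm); it stays where it is left.
- flask: Conical glass flask, 82 mm wide at the foot, 116 mm high, loose; origin: centre of the underside.
- dishes: Stack of three petri dishes, 90 mm wide, 45 mm high, loose, on the table between the two stands; origin: centre of the underside.

How it is judged:
On the way, in this order (a step that is already met when the one before it is completed fails the run):
1. the lever valve is closed, the T-handled valve not yet opened (value of joint main_lever below 0.14 rad and value of joint reserve_tee below 0.5 rad), for 0.2 s.
2. the T-handled valve is open (value of joint reserve_tee above 1.43 rad), for 0.2 s.
At the end, for the whole second after the job is handed in: The lever is within 0.14 rad (8 degrees) of its closed stop and the T handle within 0.14 rad of its open stop, both at rest (value of joint main_lever below 0.14 rad and value of joint reserve_tee above 1.43 rad and velocity of joint main_lever between -0.05 and 0.05 rad/s and velocity of joint reserve_tee between -0.05 and 0.05 rad/s); the robot touches nothing.
It fails at once if the T-handled valve is opened (past 0.5 rad) while the lever valve is still open (past 0.3 rad) (value of joint reserve_tee above 0.5 rad and value of joint main_lever above 0.3 rad).
It fails at once if the flask or the stack of dishes is moved more than 30 mm (distance of any of flask, dishes from where it was at the start of the episode above 0.03 m).
It also fails if it takes over 64 s, if anything falls off the work surface, if the arm or the gripper's body presses on something with over 40 N, if the wrist force passes 120 N, or if a joint passes its speed limit or range.

## Working session

There is one attempt and no reset: what is moved stays moved. The work goes in short steps, Python scripts to look and compute and a tool call to move; the robot and the scene stay as the last step left them, time stands still between calls to the robot, and variables do not carry over. Pictures are saved under pics/ and viewed, at most 10 in all, crops included, and the job is handed in when it is done.

Besides the shell and the picture viewer there is one more tool, called after "Call:" as name(argument=value, ...) on one line, values as JSON. carry_out: Moves the arm, as the interface text tells. Its arguments: {"type":"object","properties":{"targets":{"type":"array"},"jaw":{"type":"number"},"squeeze":{"type":"number"}},"required":["targets"]}

```bash
mkdir -p pics; ls; python3 - <<'E'
from cell import *
import cv2,numpy as np
s=observe();print(s['t'],s['tool_pos'],np.round(s['orientation'],3).tolist())
for c in ["scene","side"]:
    d=snapshot(c);cv2.imwrite(f"pics/{c}0.png",d["frame"][:,:,::-1])
    print(c,d["fov_y"],d["cx"],d["cy"],d["rvec"],d["tvec"])
    for n in ["main_valve","reserve_valve","lever_grip","tee_end","flask","dishes"]:
        print(n,[(round(r["confidence"],2),np.round(r["rect"]).tolist()) for r in spot_in(c,n)][:3])
print(observe()['t'])
E
```

```text
pics
0.0 [ 0.23808076 -0.49549839  0.2306619 ] [[0.901, 0.433, -0.0], [0.433, -0.901, 0.001], [0.0, -0.001, -1.0]]
scene 44.76559984599205 277.08964983317196 205.06189683450384 [ 1.02631924  2.55004551 -0.88190211] [ 0.41741271 -0.20589778  1.72545628]
main_valve [(0.83, [356.0, 279.0, 114.0, 120.0]), (0.62, [240.0, 161.0, 88.0, 127.0])]
reserve_valve [(0.69, [237.0, 158.0, 92.0, 122.0])]
lever_grip [(0.69, [360.0, 258.0, 30.0, 21.0])]
tee_end [(0.58, [230.0, 148.0, 30.0, 18.0])]
flask [(0.9, [239.0, 262.0, 29.0, 38.0])]
dishes [(0.87, [299.0, 224.0, 31.0, 31.0])]
side 52.088262508457966 279.80015224421857 208.1648645275386 [ 0.40769412 -2.67523046  1.34578467] [0.58313607 0.2808102  0.9752999 ]
main_valve [(0.69, [263.0, 319.0, 147.0, 202.0])]
reserve_valve [(0.9, [332.0, 184.0, 102.0, 144.0])]
lever_grip [(0.66, [270.0, 308.0, 35.0, 20.0])]
tee_end [(0.71, [343.0, 176.0, 40.0, 14.0]), (0.39, [330.0, 187.0, 97.0, 143.0])]
flask [(0.96, [241.0, 248.0, 28.0, 41.0]), (0.6, [264.0, 320.0, 141.0, 200.0])]
dishes [(0.91, [322.0, 278.0, 36.0, 39.0])]
0.7
```

View pics/scene0.png

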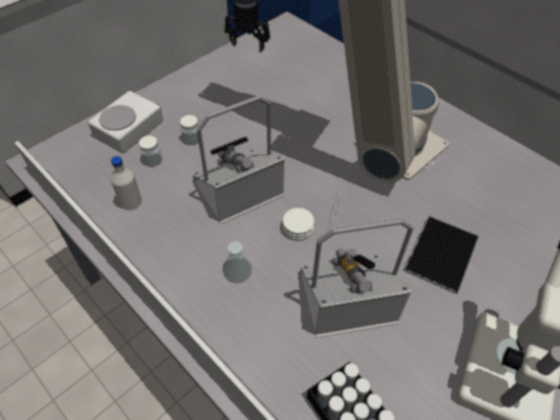

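View pics/side0.png

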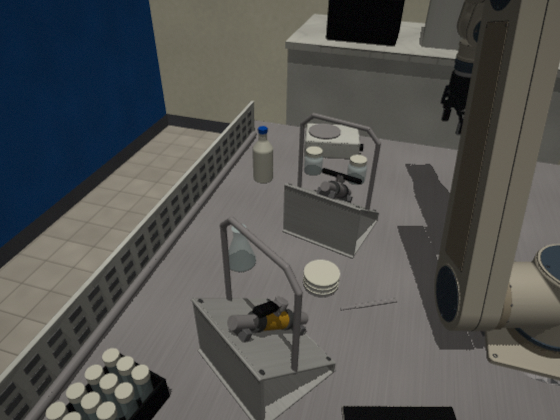

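The main (brass, lever) valve stands to the robot's left: scene about (356,275), side (263,320). The reserve T valve is at scene (240,160), side (332,184). The flask is at scene (238,262), and the dishes at (298,224) are between the stands. The interface keeps the tool vertical, so I'll hook with one open finger from the low side of each hoop. Next I'll fit the stand poses.

```bash
cat > h.py <<'E'
from cell import *
import cv2,numpy as np
from scipy.optimize import minimize,least_squares
def cam(d):
    f=210/np.tan(np.radians(d["fov_y"])/2)
    K=np.array([[f,0,d["cx"]],[0,f,d["cy"]],[0,0,1]])
    return K,np.array(d["rvec"],float),np.array(d["tvec"],float)
def proj(c,P): return cv2.projectPoints(np.array(P,float).reshape(-1,3),c[1],c[2],c[0],None)[0].reshape(-1,2)
def tri(cs,uvs,x0=(.5,0,.1)):
    return least_squares(lambda X:np.concatenate([proj(c,X)[0]-u for c,u in zip(cs,uvs)]),x0)
def w(p,P):
    P=np.array(P,float).reshape(-1,3);c,s=np.cos(p[2]),np.sin(p[2])
    return P@np.array([[c,s,0],[-s,c,0],[0,0,1]])+[p[0],p[1],0]
W=[[a*.1,b*.11,z] for a in(-1,1) for b in(-1,1) for z in((0,.034) if a<0 else (0,.166))]
H=[[.015,-.104,.11],[.015,-.104,.34],[.015,.104,.34],[.015,.104,.11]]
PV=[-.038,0,.154]
def mask(c,p,sc=2):
    m=np.zeros((420*sc,560*sc),np.uint8)
    q=lambda P:np.round((proj(c,w(p,P))+.5)*sc*16-8).astype(np.int32)
    cv2.fillConvexPoly(m,cv2.convexHull(q(W)),1,shift=4)
    h=q(H);z=(cv2.Rodrigues(c[1])[0]@w(p,[0,0,.3])[0]+c[2])[2]
    cv2.polylines(m,[h.reshape(-1,1,2)],False,1,max(1,round(.012*c[0][0,0]/z*sc)),shift=4)
    return m
E
cat > fit.py <<'E'
from h import *
C={};M={}
for n in["scene","side"]:
    d=snapshot(n);C[n]=cam(d);fr=d["frame"]
    for v in["main_valve","reserve_valve"]:
        M[n,v]=cut_out(n,v)
    np.savez(f"{n}.npz",fr=fr)
for v,bx in[("main_valve",{"scene":(356,279),"side":(263,319)}),("reserve_valve",{"scene":(237,158),"side":(332,184)})]:
    T={}
    for n in C:
        r=[r for r in M[n,v] if np.hypot(r["rect"][0]-bx[n][0],r["rect"][1]-bx[n][1])<25]
        print(v,n,[round(a["confidence"],2) for a in M[n,v]])
        if r:
            T[n]=cv2.resize(r[0]["region"].astype(np.uint8),None,fx=2,fy=2,interpolation=0)
    x=tri([C[n] for n in C],[bx[n] for n in C]).x
    def cost(p):
        s=0
        for n in T:
            m=mask(C[n],p);s+=1-(m&T[n]).sum()/(m|T[n]).sum()
        return s
    best=min((minimize(cost,[x[0],x[1],y],method="Nelder-Mead",options=dict(initial_simplex=[[x[0],x[1],y],[x[0]+.02,x[1],y],[x[0],x[1]+.02,y],[x[0],x[1],y+.15]],xatol=2e-4,fatol=1e-4)) for y in(1.05,1.35)),key=lambda r:r.fun)
    p=best.x;print(v,p.round(4),best.fun,list(T))
    for n in C:
        fr=np.ascontiguousarray(np.load(f"{n}.npz")["fr"][:,:,::-1]) if v=="main_valve" else cv2.imread(f"pics/{n}1.png")
        if v=="main_valve": fr=cv2.resize(fr,None,fx=2,fy=2)
        cs,_=cv2.findContours(mask(C[n],p),cv2.RETR_LIST,cv2.CHAIN_APPROX_NONE);cv2.drawContours(fr,cs,-1,(0,0,255),1)
        cv2.circle(fr,tuple(int(a) for a in 2*proj(C[n],w(p,PV))[0]),2,(0,255,0),-1)
        cv2.imwrite(f"pics/{n}1.png",fr)
a=cv2.imread("pics/scene1.png")[160:700,360:860];b=cv2.imread("pics/side1.png")[200:840,340:840]
cv2.imwrite("pics/f.png",cv2.resize(np.hstack([a,b[100:640]]),(800,432)))
# dishes, flask
for t in["dishes","flask"]:
    u=[spot_in(n,t)[0]["rect"][:2] for n in C];print(t,tri(list(C.values()),u).x.round(3))
for t in["lever_grip","tee_end"]:
    u=[spot_in(n,t)[0]["rect"][:2] for n in C];print(t,tri(list(C.values()),u).x.round(3))
print(observe()['t'])
E
python3 fit.py
```

```text
main_valve scene [0.94, 0.4]
main_valve side [0.61]
main_valve [0.5651 0.2557 0.9838] 0.18355672833193892 ['scene', 'side']
reserve_valve scene [0.57]
reserve_valve side [0.89]
reserve_valve [ 0.5243 -0.234   1.3322] 0.3673806708561086 ['scene', 'side']
dishes [0.499 0.001 0.017]Traceback (most recent call last):
  File "fit.py", line 33, in <module>
    u=[spot_in(n,t)[0]["rect"][:2] for n in C];print(t,tri(list(C.values()),u).x.round(3))
       ~~~~~~~~~~~~^^^
IndexError: list index out of range
```

View pics/f.png

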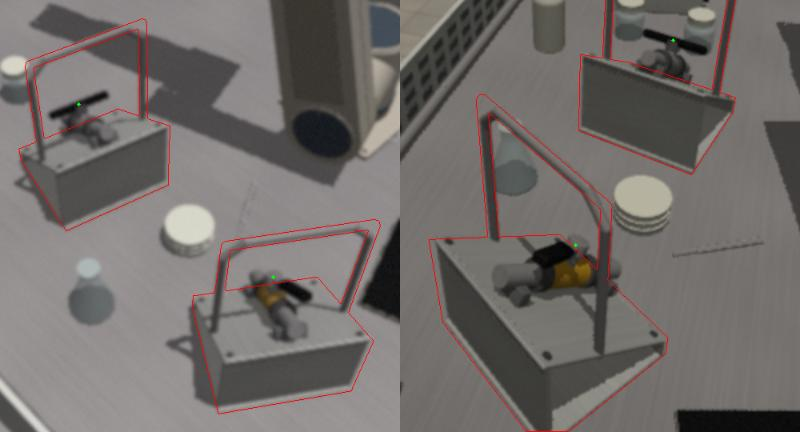

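The fitted outlines (red) lie on both stands. Only the hoop's rounded corners differ, so I'll round them in the model, refit, and get the handle angles.

```bash
python3 - <<'E'
s=open('h.py').read()
i=s.index("H=[[");j=s.index("PV=")
s=s[:i]+'''_r=.03;_t=np.linspace(0,np.pi/2,6)
_l=[[.015,-.104+_r-_r*np.cos(t),.34-_r+_r*np.sin(t)] for t in _t]
H=[[.015,-.104,.11]]+_l+[[.015,-y,z] for _,y,z in _l[::-1]]+[[.015,.104,.11]]
'''+s[j:]
open('h.py','w').write(s)
f=open('fit.py').read();f=f[:f.index("# dishes")]+'''
    # handle angle
U=np.array([.819,0,.574]);Y=np.array([0,1,0.])
'''
f=f.replace("print(v,p.round(4)","np.save(v,p);print(v,p.round(4)")
f+='''
for v,t,L in[("main_valve","lever_grip",.061),("reserve_valve","tee_end",0.)]:
    p=np.load(v+".npy")
    for n in C:
        fr=np.load(f"{n}.npz")["fr"];g=cv2.GaussianBlur(fr.max(2),(3,3),0).astype(float)
        q=[]
        for a in np.arange(-.1,1.7,.05):
            rs=np.linspace(.032,.088,15) if L else np.r_[np.linspace(-.055,-.02,8),np.linspace(.02,.055,8)]
            P=w(p,[np.array(PV)+r*(np.sin(a)*U+np.cos(a)*Y) for r in rs])
            uv=proj(C[n],P).astype(np.float32)
            q.append((cv2.remap(g.astype(np.float32),uv[None,:,0],uv[None,:,1],1).mean(),round(a,2)))
        print(v,n,[(round(float(x),0),float(a)) for x,a in sorted(q)[:4]])
        print([ (round(r["confidence"],2),np.round(r["rect"],1).tolist()) for r in spot_in(n,t)[:1]])
    print(v,"pivot",w(p,PV))
'''
open('fit.py','w').write(f)
E
python3 fit.py
```

```text
main_valve scene [0.65]
main_valve side [0.87]
main_valve [0.5652 0.255  0.98  ] 0.17428498965016792 ['scene', 'side']
reserve_valve scene [0.58]
reserve_valve side [0.91]
reserve_valve [ 0.5242 -0.2333  1.3328] 0.3413465171980994 ['scene', 'side']
main_valve scene [(14.0, 1.35), (15.0, 1.4), (16.0, 1.3), (17.0, 1.25)]
[(0.7, [363.1, 257.4, 29.9, 23.6])]
main_valve side [(9.0, 1.2), (10.0, 1.15), (11.0, 1.25), (12.0, 1.3)]
[(0.59, [269.7, 308.4, 31.8, 20.4])]
main_valve pivot [[0.54404506 0.2234725  0.154     ]]
reserve_valve scene [(23.0, -0.1), (24.0, -0.05), (25.0, 0.0), (26.0, 0.05)]
[(0.58, [231.1, 147.3, 34.5, 20.0])]
reserve_valve side [(10.0, 0.15), (10.0, 0.1), (10.0, 0.2), (10.0, 0.25)]
[(0.69, [342.2, 174.8, 42.7, 14.9])]
reserve_valve pivot [[ 0.51525734 -0.27018903  0.154     ]]
```

```bash
python3 - <<'E'
import cv2,numpy as np
a=cv2.imread("pics/scene1.png")[400:700,580:860];b=cv2.imread("pics/side1.png")[420:820,360:700]
c=cv2.imread("pics/scene1.png")[180:460,370:590]
f=lambda i:cv2.resize(i,None,fx=420/i.shape[0],fy=420/i.shape[0])
o=np.hstack([f(a),f(b)]);cv2.imwrite("pics/g.png",cv2.resize(o,(int(o.shape[1]*800/max(800,o.shape[1])),int(420*800/max(800,o.shape[1])))))
E
```

```text
(no output)
```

View pics/g.png

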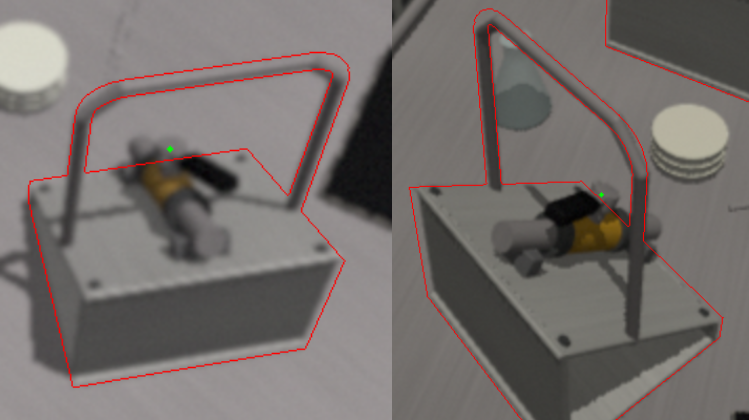

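The main stand is at about (0.565, 0.255), yaw 0.98, with the lever near 1.3 rad. The reserve stand is at about (0.524, -0.233), yaw 1.333, with the T near 0. I'll raise the tool and begin turning its y axis onto the main stand's x.

Call:
carry_out(targets=[0,0,-0.8,-0.095,0,0,-0.8,-0.095,0,0,-0.8,-0.095,0,0,-0.8,-0.095,0,0,-0.8,-0.095], jaw=-1)

```text
t: 2.2
tool_pos: [0.238, -0.4953, 0.4331]
orientation: [[0.362, 0.932, 0.0], [0.932, -0.362, -0.001], [-0.001, 0.0, -1.0]]
contact_force: [-0.6, -1.7, -0.4]
finger_gap: 0.0852
gripper_force: 0.0
```

Call:
carry_out(targets=[0,0,0,-0.095,0,0,0,-0.095,0,0,0,-0.095,0,0,0,-0.095,0,0,0,-0.095])

```text
t: 2.7
tool_pos: [0.2381, -0.4958, 0.4313]
orientation: [[-0.367, 0.93, 0.0], [0.93, 0.367, -0.0], [-0.0, -0.0, -1.0]]
contact_force: [-0.1, -1.0, 0.5]
finger_gap: 0.0852
gripper_force: 0.0
```

Call:
carry_out(targets=[0,0,0,-0.095,0,0,0,-0.095,0,0,0,-0.095,0,0,0,-0.054,0,0,0,0])

```text
t: 3.2
tool_pos: [0.2381, -0.4958, 0.4313]
orientation: [[-0.785, 0.619, 0.0], [0.619, 0.785, -0.0], [-0.0, -0.0, -1.0]]
contact_force: [0.4, 0.6, -0.2]
finger_gap: 0.0852
gripper_force: 0.0
```

```bash
cat > go.py <<'E'
import sys
from h import *
v={'m':'main_valve','r':'reserve_valve'}[sys.argv[1]];p=np.load(v+".npy")
s=observe();R=np.array(s['orientation']);t=np.array(s['tool_pos'])
c,sn=np.cos(p[2]),np.sin(p[2]);S=np.array([[c,-sn,0],[sn,c,0],[0,0,1]])
print("t",round(s['t'],2),"stand pos",(S.T@(t-[p[0],p[1],0])).round(4),"heading",round(np.arctan2(R[1,1],R[0,1]),3),"want",round(p[2],3),"Rz",R[:,2].round(3),"j",np.round(s['joints'],2),"F stand",(S.T@s['contact_force']).round(1),"gap",round(s['finger_gap'],4))
if len(sys.argv)>2:
    g=S@np.array([float(a) for a in sys.argv[2:5]])+[p[0],p[1],0]
    print("tool delta units",(R.T@(g-t)/.05).round(3))
E
python3 go.py m -0.075 -0.03 0.44
```

```text
t 3.2 stand pos [-0.8057 -0.1465  0.4313] heading 0.903 want 0.98 Rz [ 0. -0. -1.] j [-1.28  0.29  0.58  1.86  0.   -0.61] F stand [ 0.7  0.  -0.2] gap 0.0852
tool delta units [ 3.451 14.392 -0.175]
```

Call:
carry_out(targets=[0.17,0.72,0,0,0.17,0.72,0,0,0.17,0.72,0,0,0.17,0.72,0,0,0.17,0.72,0,0])

```text
t: 3.7
tool_pos: [0.3167, -0.3268, 0.4314]
orientation: [[-0.782, 0.623, 0.0], [0.623, 0.782, -0.0], [-0.0, -0.0, -1.0]]
contact_force: [0.2, -0.3, 0.8]
finger_gap: 0.0855
gripper_force: 0.0
```

Call:
carry_out(targets=[0.17,0.72,0,0,0.17,0.72,0,0,0.17,0.72,0,0,0.17,0.72,0,0,0.17,0.72,0,0])

```text
t: 4.2
tool_pos: [0.395, -0.1592, 0.4315]
orientation: [[-0.782, 0.623, 0.001], [0.623, 0.782, -0.0], [-0.001, 0.0, -1.0]]
contact_force: [-0.0, -0.1, 0.3]
finger_gap: 0.0856
gripper_force: 0.0
```

Call:
carry_out(targets=[0.17,0.72,0,0,0.17,0.72,0,0,0.17,0.72,0,0,0.17,0.5,0,0,0,0,0,-0.049])

```text
t: 4.7
tool_pos: [0.4512, -0.0327, 0.4312]
orientation: [[-0.83, 0.557, 0.0], [0.557, 0.83, 0.001], [0.0, 0.001, -1.0]]
contact_force: [0.2, -0.1, -0.2]
finger_gap: 0.0854
gripper_force: 0.0
```

```bash
python3 go.py m -0.08 -0.035 0.43; python3 - <<'E'
from h import *
for c in["wrist","side"]:
    s=observe();d=snapshot(c);cv2.imwrite(f"pics/{c}2.png",d["frame"][:,:,::-1])
    if c=="wrist":
        np.savez("w2.npz",T=d["T_tool_cam"],R=s["orientation"],t=s["tool_pos"],fov=d["fov_y"],cx=d["cx"],cy=d["cy"]);print(np.round(d["T_tool_cam"],3))
        T=np.eye(4);T[:3,:3]=s["orientation"];T[:3,3]=s["tool_pos"];T=np.linalg.inv(T@d["T_tool_cam"])
        d["rvec"]=cv2.Rodrigues(T[:3,:3])[0].ravel();d["tvec"]=T[:3,3]
        k=cam(d);p=np.load("main_valve.npy");fr=np.ascontiguousarray(d["frame"][:,:,::-1])
        for P in(H,[W[1],W[3],W[7],W[5],W[1]]):cv2.polylines(fr,[np.round(proj(k,w(p,P))).astype(np.int32).reshape(-1,1,2)],False,(0,0,255),1)
        cv2.circle(fr,tuple(int(a) for a in proj(k,w(p,PV))[0]),3,(0,255,0),-1)
        cv2.imwrite("pics/wrist2.png",fr)
E
```

```text
t 4.7 stand pos [-0.3024 -0.0656  0.4312] heading 0.979 want 0.98 Rz [ 0.     0.001 -1.   ] j [-0.26  0.11  0.34  1.8   0.    0.33] F stand [ 0.  -0.3 -0.2] gap 0.0854
tool delta units [0.615 4.448 0.026]
[[-0.001 -0.953 -0.304  0.078]
 [ 1.    -0.001 -0.     0.   ]
 [-0.    -0.304  0.953 -0.144]
 [ 0.     0.     0.     1.   ]]
```

View pics/wrist2.png

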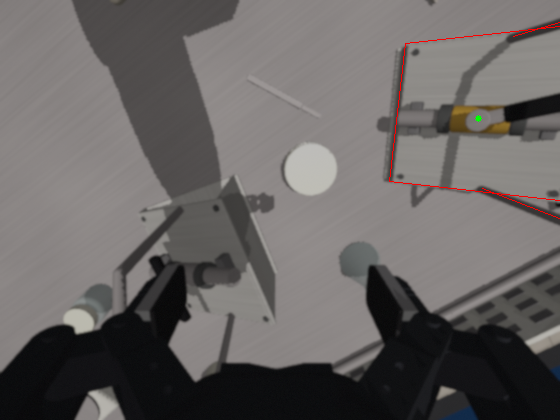

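View pics/side2.png

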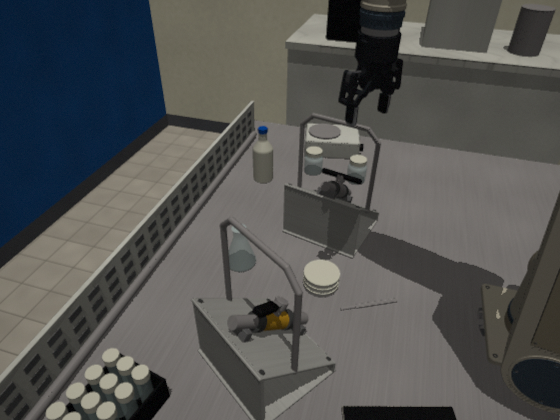

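The wrist view agrees with the fit: the green pivot dot falls on the hub at (478,118) and the plate edges coincide. I'll move over the low side of the main stand and descend, with force checks.

Call:
carry_out(targets=[0.12,0.89,0,0,0.12,0.89,0,0,0.12,0.89,0,0,0.12,0.89,0,0,0.13,0.89,0,0])

```text
t: 5.3
tool_pos: [0.55, 0.1673, 0.4314]
orientation: [[-0.827, 0.563, 0.001], [0.563, 0.827, -0.0], [-0.0, 0.0, -1.0]]
contact_force: [0.7, -0.1, -0.3]
finger_gap: 0.0852
gripper_force: 0.0
```

Call:
carry_out(targets=[0,0,0.7,0,0,0,0.7,0,0,0,0.7,0,0,0,0.7,0,0,0,0.2,0])

```text
t: 5.8
tool_pos: [0.5483, 0.1655, 0.278]
orientation: [[-0.827, 0.562, -0.005], [0.562, 0.827, -0.001], [0.004, -0.004, -1.0]]
contact_force: [0.3, 0.2, -0.5]
finger_gap: 0.0853
gripper_force: 0.0
```

```bash
python3 go.py m -0.06 -0.033 0.154;python3 - <<'E'
from h import *
d=snapshot("side");d2=snapshot("scene")
f=lambda i:cv2.resize(i,(400,400))
cv2.imwrite("pics/a3.png",np.hstack([f(d["frame"][150:420,150:420,::-1]),f(d2["frame"][150:350,260:460,::-1])]))
E
```

```text
t 5.8 stand pos [-0.0838 -0.0358  0.278 ] heading 0.974 want 0.98 Rz [-0.005 -0.001 -1.   ] j [ 0.15  0.29  0.19  1.47 -0.    0.74] F stand [ 0.3 -0.1 -0.5] gap 0.0853
tool delta units [0.049 0.484 2.478]
```

View pics/a3.png

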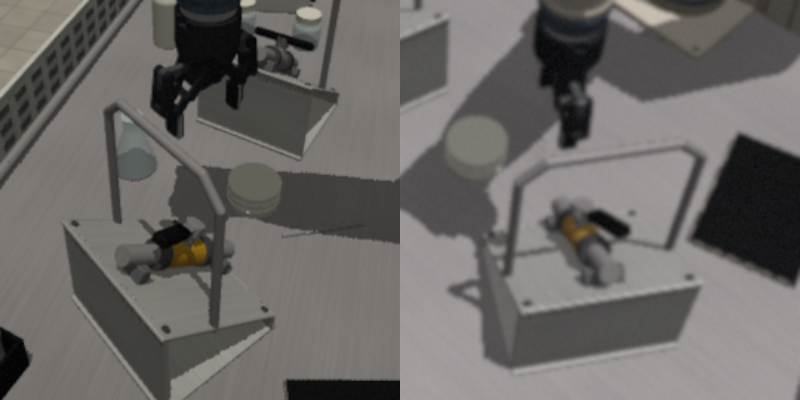

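The tool is clear of the hoop on its low side. I'll go down to lever height, then slip the finger in beside the lever.

Call:
carry_out(targets=[0,0,0.6,0,0,0,0.6,0,0,0,0.6,0,0,0,0.6,0,0,0,0.07,0])

```text
t: 6.4
tool_pos: [0.5492, 0.166, 0.1567]
orientation: [[-0.829, 0.559, -0.002], [0.559, 0.829, -0.0], [0.002, -0.002, -1.0]]
contact_force: [-0.8, -1.1, 0.3]
finger_gap: 0.0855
gripper_force: 0.0
```

Call:
carry_out(targets=[0,0.15,0,0,0,0.15,0,0,0,0.15,0,0,0,0,0,0,0,0,0,0])

```text
t: 6.9
tool_pos: [0.5622, 0.1854, 0.1582]
orientation: [[-0.83, 0.558, 0.001], [0.558, 0.83, 0.0], [-0.0, 0.0, -1.0]]
contact_force: [-0.1, -0.2, -0.4]
finger_gap: 0.0857
gripper_force: 0.0
```

```bash
python3 go.py m -0.06 0 0.154
```

```text
t 6.9 stand pos [-0.0595 -0.0363  0.1582] heading 0.979 want 0.98 Rz [ 0.001  0.    -1.   ] j [ 0.18  0.36 -0.02  1.19 -0.    0.77] F stand [-0.2 -0.1 -0.4] gap 0.0857
tool delta units [ 0.726 -0.012  0.084]
```

Call:
carry_out(targets=[0.12,0,0.04,0,0.12,0,0,0,0.12,0,0,0,0.12,0,0,0,0.12,0,0,0])

```text
t: 7.4
tool_pos: [0.5382, 0.2009, 0.1561]
orientation: [[-0.829, 0.559, 0.003], [0.559, 0.829, -0.002], [-0.004, -0.0, -1.0]]
contact_force: [9.5, -7.6, -4.4]
finger_gap: 0.0854
gripper_force: 5.7
```

Call:
carry_out(targets=[0.12,0,0.03,0,0.12,0,0.03,0,0.12,0,0.04,0,0.12,0,0.04,0,0,0,0,0])

```text
t: 7.9
tool_pos: [0.5182, 0.2157, 0.1499]
orientation: [[-0.83, 0.558, 0.004], [0.558, 0.83, 0.001], [-0.003, 0.003, -1.0]]
contact_force: [4.0, 0.1, 2.1]
finger_gap: 0.0853
gripper_force: 2.5
```

```bash
python3 go.py m -0.06 0.045 0.138;python3 - <<'E'
from h import *
d=snapshot("side");d2=snapshot("scene")
f=lambda i:cv2.resize(i,(400,400))
cv2.imwrite("pics/a4.png",np.hstack([f(d["frame"][240:400,180:340,::-1]),f(d2["frame"][200:330,290:420,::-1])]))
E
```

```text
t 7.9 stand pos [-0.0589  0.0172  0.1499] heading 0.978 want 0.98 Rz [ 0.004  0.001 -1.   ] j [ 0.25  0.31 -0.12  1.14 -0.    0.84] F stand [ 2.3 -3.2  2.1] gap 0.0853
tool delta units [ 0.557 -0.024  0.236]
```

View pics/a4.png

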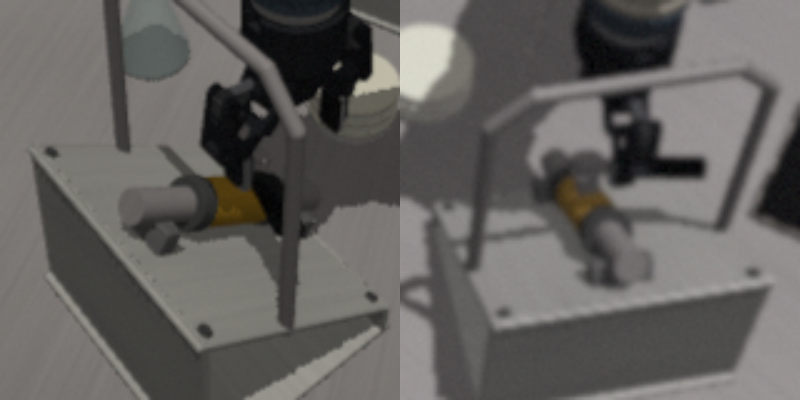

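The lever is swinging with the finger (scene crop (680,165)). I'll carry on in +y, then drag down the slope.

Call:
carry_out(targets=[0.12,0,0.06,0,0.12,0,0.06,0,0.12,0,0.06,0,0.12,0,0.05,0,0.08,0,0,0])

```text
t: 8.5
tool_pos: [0.4943, 0.2313, 0.1374]
orientation: [[-0.83, 0.558, 0.002], [0.558, 0.83, 0.0], [-0.001, 0.001, -1.0]]
contact_force: [5.7, 1.7, -0.5]
finger_gap: 0.085
gripper_force: 2.4
```

Call:
carry_out(targets=[0,-0.1,0,0,0,-0.1,0,0,0,-0.05,0,0,0,0,0,0,0,0,0,0])

```text
t: 9.0
tool_pos: [0.4873, 0.2228, 0.137]
orientation: [[-0.831, 0.557, 0.001], [0.557, 0.831, 0.005], [0.002, 0.004, -1.0]]
contact_force: [6.6, 14.4, -8.6]
finger_gap: 0.0855
gripper_force: 7.7
```

```bash
python3 go.py m -0.07 0.045 0.138
```

```text
t 9.0 stand pos [-0.0701  0.0467  0.137 ] heading 0.98 want 0.98 Rz [ 0.001  0.005 -1.   ] j [ 0.27  0.28 -0.2   1.09  0.    0.86] F stand [15.6  2.5 -8.6] gap 0.0855
tool delta units [-0.035  0.003 -0.02 ]
```

Call:
carry_out(targets=[0,-0.03,0,0,0,-0.03,0,0,0,0,0,0,0,0,0,0,0,0,0,0])

```text
t: 9.5
tool_pos: [0.4871, 0.2224, 0.137]
orientation: [[-0.831, 0.556, 0.003], [0.556, 0.831, 0.009], [0.002, 0.009, -1.0]]
contact_force: [12.8, 25.6, -14.1]
finger_gap: 0.0851
gripper_force: 14.6
```

```bash
python3 go.py m -0.07 0.045 0.138
```

```text
t 9.5 stand pos [-0.0706  0.0467  0.137 ] heading 0.982 want 0.98 Rz [ 0.003  0.009 -1.   ] j [ 0.27  0.28 -0.2   1.09  0.01  0.86] F stand [ 28.4   3.6 -14.1] gap 0.0851
tool delta units [-0.034  0.013 -0.019]
```

The force rises with no motion, so the lever is on its closed stop. I'll back off the finger, lift it free, step away from the hoop and rise.

Call:
carry_out(targets=[0,0.1,0,0,0,0.12,0,0,0,0,-0.4,0,0,0,-0.5,0,0,-0.4,0,0])

```text
t: 10.0
tool_pos: [0.4818, 0.2116, 0.1848]
orientation: [[-0.83, 0.557, 0.004], [0.557, 0.83, 0.001], [-0.003, 0.003, -1.0]]
contact_force: [0.3, -0.1, 0.1]
finger_gap: 0.0855
gripper_force: 0.0
```

Call:
carry_out(targets=[0,-0.1,-0.9,0,0,0,-1,0,0,0,-1,0,0,0,-1,0,0,0,-1,0])

```text
t: 10.5
tool_pos: [0.4764, 0.2061, 0.4296]
orientation: [[-0.83, 0.558, 0.0], [0.558, 0.83, -0.0], [-0.0, -0.0, -1.0]]
contact_force: [1.6, 0.0, 1.3]
finger_gap: 0.0851
gripper_force: 0.0
```

```bash
python3 go.py m; python3 go.py r -0.085 -0.05 0.43; python3 - <<'E'
from h import *
U=np.array([.819,0,.574]);Y=np.array([0,1,0.]);p=np.load("main_valve.npy");o=[]
for n in["side","scene"]:
    d=snapshot(n);c=cam(d);g=cv2.GaussianBlur(d["frame"].max(2),(3,3),0).astype(np.float32);q=[]
    for a in np.arange(-.2,1.7,.05):
        uv=proj(c,w(p,[np.array(PV)+r*(np.sin(a)*U+np.cos(a)*Y) for r in np.linspace(.032,.088,15)])).astype(np.float32)
        q.append((float(cv2.remap(g,uv[None,:,0],uv[None,:,1],1).mean()),round(float(a),2)))
    print(n,sorted(q)[:4])
    o.append(cv2.resize(d["frame"][200:400,180:380] if n=="side" else d["frame"][180:340,280:440],(400,400)))
cv2.imwrite("pics/a5.png",np.hstack(o)[:,:,::-1])
E
```

```text
t 10.5 stand pos [-0.0902  0.0465  0.4296] heading 0.979 want 0.98 Rz [ 0. -0. -1.] j [ 0.25  0.23  0.49  1.83 -0.    0.84] F stand [ 0.9 -1.3  1.3] gap 0.0851
t 10.5 stand pos [0.4157 0.1501 0.4296] heading 0.979 want 1.333 Rz [ 0. -0. -1.] j [ 0.25  0.23  0.49  1.83 -0.    0.84] F stand [ 0.4 -1.5  1.3] gap 0.0851
tool delta units [-7.226e+00 -8.003e+00 -5.000e-03]
side [(27.7783203125, -0.15), (28.42545509338379, -0.1), (28.701171875, -0.2), (28.90787696838379, -0.0)]
scene [(22.514127731323242, -0.0), (23.372331619262695, -0.05), (23.665950775146484, 0.05), (25.925975799560547, -0.1)]
```

View pics/a5.png

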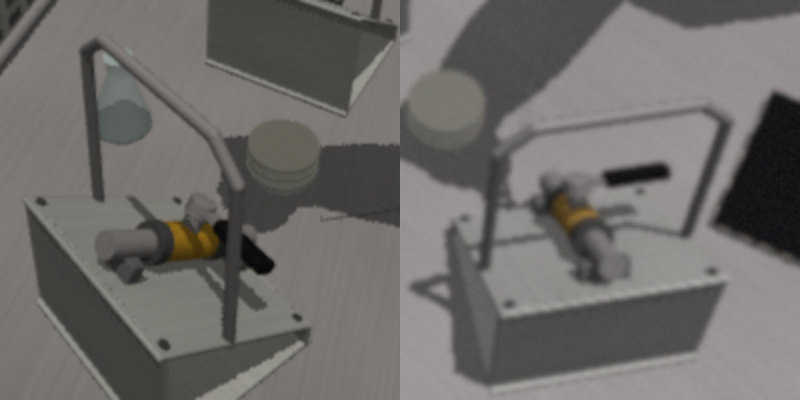

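The lever is confirmed shut: it lies along the stand's y in both views, angle ≈ 0. Next is the reserve valve. I'll move above its low side and turn to yaw 1.333.

Call:
carry_out(targets=[-0.6,-0.66,0,0,-0.6,-0.66,0,0,-0.6,-0.66,0,0,-0.6,-0.66,0,0,-0.6,-0.66,0,0])

```text
t: 11.1
tool_pos: [0.5093, -0.0159, 0.4271]
orientation: [[-0.83, 0.558, -0.001], [0.558, 0.83, -0.0], [0.001, -0.0, -1.0]]
contact_force: [0.7, -0.3, 0.3]
finger_gap: 0.0858
gripper_force: 0.0
```

Call:
carry_out(targets=[-0.6,-0.66,0,0,-0.6,-0.66,0,0,-0.6,-0.66,0,0,-0.6,-0.66,0,0,-0.6,-0.66,0,0])

```text
t: 11.6
tool_pos: [0.5418, -0.2365, 0.4271]
orientation: [[-0.83, 0.558, -0.001], [0.558, 0.83, 0.0], [0.001, -0.0, -1.0]]
contact_force: [1.0, 0.7, 0.6]
finger_gap: 0.0854
gripper_force: 0.0
```

Call:
carry_out(targets=[-0.6,-0.66,0,0,-0.6,-0.66,0,0,0,0,0,-0.09,0,0,0,-0.09,0,0,0,-0.045])

```text
t: 12.1
tool_pos: [0.5531, -0.3226, 0.4224]
orientation: [[-0.973, 0.232, 0.003], [0.232, 0.973, -0.002], [-0.003, -0.001, -1.0]]
contact_force: [-0.1, 0.5, -0.1]
finger_gap: 0.0852
gripper_force: 0.0
```

```bash
python3 go.py r -0.068 -0.082 0.131; python3 - <<'E'
from h import *
s=observe();d=snapshot("wrist")
T=np.eye(4);T[:3,:3]=s["orientation"];T[:3,3]=s["tool_pos"];T=np.linalg.inv(T@d["T_tool_cam"])
d["rvec"]=cv2.Rodrigues(T[:3,:3])[0].ravel();d["tvec"]=T[:3,3]
k=cam(d);p=np.load("reserve_valve.npy");fr=np.ascontiguousarray(d["frame"][:,:,::-1])
for P in(H,[W[1],W[3],W[7],W[5],W[1]]):cv2.polylines(fr,[np.round(proj(k,w(p,P))).astype(np.int32).reshape(-1,1,2)],False,(0,0,255),1)
cv2.circle(fr,tuple(int(a) for a in proj(k,w(p,PV))[0]),3,(0,255,0),-1)
cv2.imwrite("pics/w6.png",fr)
E
```

```text
t 12.1 stand pos [-0.0801 -0.0492  0.4224] heading 1.336 want 1.333 Rz [ 0.003 -0.002 -1.   ] j [-0.66  0.49  0.87  1.95 -0.   -0.42] F stand [ 0.4  0.2 -0.1] gap 0.0852
tool delta units [-0.641  0.246  5.829]
```

View pics/w6.png

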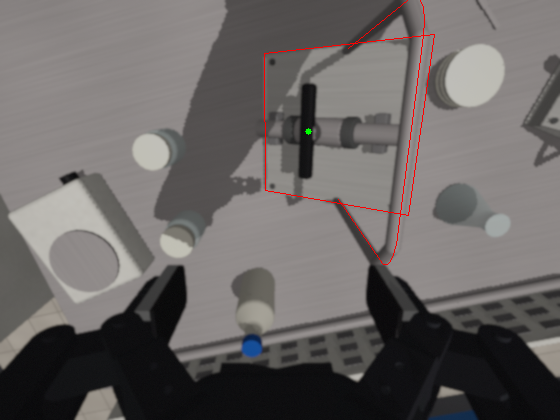

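The pivot dot sits on the T's hub at (308,131) and the plate's left edge matches. The crossbar appears about 6 mm nearer than modelled, so I'll keep extra distance. I'll descend just outboard of the -y arm.

Call:
carry_out(targets=[-0.33,0.1,0.4,0,-0.33,0.1,0.6,0,0,0,0.9,0,0,0,0.9,0,0,0,0.7,0])

```text
t: 12.65
tool_pos: [0.5877, -0.3198, 0.2453]
orientation: [[-0.971, 0.238, 0.002], [0.238, 0.971, -0.002], [-0.002, -0.001, -1.0]]
contact_force: [0.2, -0.0, 0.3]
finger_gap: 0.0853
gripper_force: 0.0
```

```bash
python3 go.py r -0.07 -0.082 0.131
```

```text
t 12.65 stand pos [-0.0691 -0.0821  0.2453] heading 1.331 want 1.333 Rz [ 0.002 -0.002 -1.   ] j [-0.62  0.47  0.37  1.48 -0.   -0.38] F stand [ 0.1 -0.2  0.3] gap 0.0853
tool delta units [ 0.007 -0.016  2.286]
```

Call:
carry_out(targets=[0,0,0.6,0,0,0,0.6,0,0,0,0.6,0,0,0,0.48,0,0,0,0,0])

```text
t: 13.15
tool_pos: [0.5873, -0.3197, 0.1307]
orientation: [[-0.971, 0.238, -0.001], [0.238, 0.971, 0.001], [0.001, 0.001, -1.0]]
contact_force: [-0.3, -0.0, 0.2]
finger_gap: 0.0854
gripper_force: 0.0
```

Call:
carry_out(targets=[0,0.12,0,0,0,0.12,0,0,0.2,0,0,0,0.25,0,0,0,0.25,0,0,0])

```text
t: 13.65
tool_pos: [0.5573, -0.3008, 0.1353]
orientation: [[-0.972, 0.236, 0.005], [0.236, 0.972, -0.004], [-0.006, -0.003, -1.0]]
contact_force: [-0.7, -0.2, 0.2]
finger_gap: 0.0852
gripper_force: 0.0
```

```bash
python3 go.py r -0.07 -0.047 0.131
```

```text
t 13.65 stand pos [-0.0578 -0.0481  0.1353] heading 1.332 want 1.333 Rz [ 0.005 -0.004 -1.   ] j [-0.63  0.43  0.04  1.17 -0.   -0.39] F stand [-0.4  0.7  0.2] gap 0.0852
tool delta units [ 0.023 -0.244  0.086]
```

Finger is behind the -y arm with no contact yet. Dragging it down the slope, then round toward the centre line.

Call:
carry_out(targets=[0.01,-0.17,0.08,0,0.01,-0.17,0.07,0,0.02,-0.17,0.07,0,0.02,-0.17,0.07,0,0.02,-0.17,0.06,0])

```text
t: 14.15
tool_pos: [0.5445, -0.34, 0.1153]
orientation: [[-0.972, 0.235, 0.004], [0.235, 0.972, 0.002], [-0.004, 0.003, -1.0]]
contact_force: [4.6, 9.9, -1.9]
finger_gap: 0.085
gripper_force: 4.6
```

Call:
carry_out(targets=[0.07,-0.1,0.05,0,0.07,-0.1,0.05,0,0.08,-0.1,0.04,0,0,0,0,0,0,0,0,0])

```text
t: 14.65
tool_pos: [0.5301, -0.3543, 0.1097]
orientation: [[-0.972, 0.237, 0.005], [0.237, 0.972, -0.003], [-0.005, -0.002, -1.0]]
contact_force: [2.3, -0.5, -0.6]
finger_gap: 0.0855
gripper_force: 1.1
```

```bash
python3 go.py r -0.123 -0.02 0.109;python3 - <<'E'
from h import *
d=snapshot("side");d2=snapshot("scene")
f=lambda i:cv2.resize(i,(400,400))
cv2.imwrite("pics/a7.png",np.hstack([f(d["frame"][110:250,270:410,::-1]),f(d2["frame"][80:230,170:320,::-1])]))
E
```

```text
t 14.65 stand pos [-0.1162 -0.0343  0.1097] heading 1.332 want 1.333 Rz [ 0.005 -0.003 -1.   ] j [-0.72  0.46  0.01  1.12  0.   -0.48] F stand [ 0.1 -2.4 -0.6] gap 0.0855
tool delta units [ 0.286 -0.136  0.012]
```

View pics/a7.png

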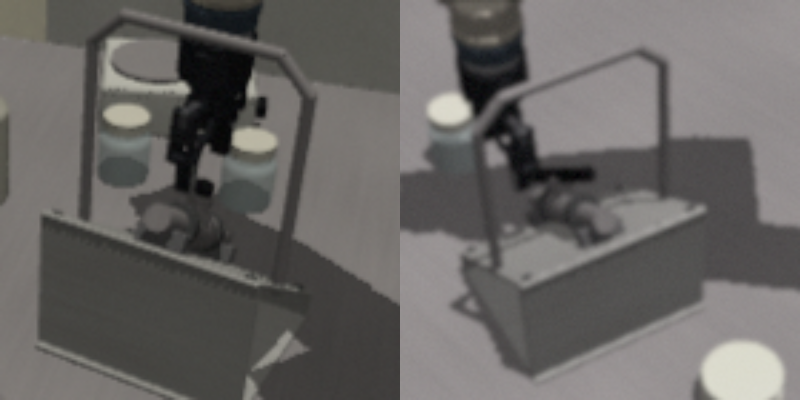

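The T has turned well round (both crops). I'll push on in +y to the stop.

Call:
carry_out(targets=[0.08,-0.05,0,0,0.08,-0.04,0,0,0.08,-0.03,0,0,0.06,0,0,0,0,0,0,0])

```text
t: 15.25
tool_pos: [0.5161, -0.3568, 0.1099]
orientation: [[-0.972, 0.237, 0.009], [0.237, 0.972, -0.005], [-0.01, -0.003, -1.0]]
contact_force: [14.0, -3.2, -7.7]
finger_gap: 0.0856
gripper_force: 7.1
```

```bash
python3 go.py r -0.123 -0.015 0.109
```

```text
t 15.25 stand pos [-0.122  -0.0212  0.1099] heading 1.332 want 1.333 Rz [ 0.009 -0.005 -1.   ] j [-0.74  0.44 -0.02  1.1   0.   -0.5 ] F stand [  0.2 -14.3  -7.7] gap 0.0856
tool delta units [ 0.124 -0.02   0.017]
```

Call:
carry_out(targets=[0.04,0,0,0,0.04,0,0,0,0,0,0,0,0,0,0,0,0,0,0,0])

```text
t: 15.75
tool_pos: [0.5157, -0.3569, 0.1102]
orientation: [[-0.972, 0.236, 0.015], [0.236, 0.972, -0.007], [-0.016, -0.003, -1.0]]
contact_force: [30.5, -5.2, -13.7]
finger_gap: 0.0854
gripper_force: 15.7
```

```bash
python3 go.py r -0.123 -0.015 0.109
```

```text
t 15.75 stand pos [-0.1222 -0.0209  0.1102] heading 1.332 want 1.333 Rz [ 0.015 -0.007 -1.   ] j [-0.74  0.43 -0.03  1.09  0.01 -0.5 ] F stand [  2.2 -30.9 -13.7] gap 0.0854
tool delta units [ 0.118 -0.017  0.022]
```

The T is at its open stop: 31 N with no motion. I'll back off, rise and check.

Call:
carry_out(targets=[-0.2,0,0,0,-0.3,0,0,0,0,0,-0.4,0,0,-0.4,-0.6,0,0,-0.4,-0.8,0])

```text
t: 16.25
tool_pos: [0.5237, -0.3988, 0.1994]
orientation: [[-0.972, 0.235, 0.001], [0.235, 0.972, -0.001], [-0.001, -0.0, -1.0]]
contact_force: [1.4, -0.8, 0.3]
finger_gap: 0.0855
gripper_force: 0.0
```

Call:
carry_out(targets=[0,-0.4,-0.8,0,0,0,-0.8,0,0,0,-0.8,0,0,0,0,0,0,0,0,0])

```text
t: 16.75
tool_pos: [0.5191, -0.4187, 0.3206]
orientation: [[-0.972, 0.236, 0.005], [0.236, 0.972, -0.004], [-0.006, -0.003, -1.0]]
contact_force: [-0.7, -0.7, -0.9]
finger_gap: 0.0855
gripper_force: 0.0
```

```bash
python3 go.py r; python3 - <<'E'
from h import *
U=np.array([.819,0,.574]);Y=np.array([0,1,0.])
for v in["main_valve","reserve_valve"]:
  p=np.load(v+".npy")
  rs=np.linspace(.032,.088,15) if v[0]=="m" else np.r_[np.linspace(-.055,-.02,8),np.linspace(.02,.055,8)]
  for n in["side","scene"]:
    d=snapshot(n);c=cam(d);g=cv2.GaussianBlur(d["frame"].max(2),(3,3),0).astype(np.float32);q=[]
    for a in np.arange(-.2,1.8,.05):
        uv=proj(c,w(p,[np.array(PV)+r*(np.sin(a)*U+np.cos(a)*Y) for r in rs])).astype(np.float32)
        q.append((round(float(cv2.remap(g,uv[None,:,0],uv[None,:,1],1).mean()),1),round(float(a),2)))
    print(v,n,sorted(q)[:4])
s=observe();print(s["contact_force"],s["joint_vel"])
E
```

```text
t 16.75 stand pos [-0.1815 -0.0387  0.3206] heading 1.332 want 1.333 Rz [ 0.005 -0.004 -1.   ] j [-0.8   0.47  0.57  1.66  0.   -0.57] F stand [-0.9  0.5 -0.9] gap 0.0855
main_valve side [(26.5, -0.15), (27.1, -0.1), (27.4, -0.2), (27.6, -0.05)]
main_valve scene [(22.5, -0.0), (23.3, -0.05), (23.6, 0.05), (25.9, -0.1)]
reserve_valve side [(6.6, 1.25), (6.8, 1.3), (7.5, 1.2), (8.6, 1.35)]
reserve_valve scene [(17.4, 1.65), (17.6, 1.6), (18.2, 1.7), (18.4, 1.55)]
[ 0.18619028  0.21501255 -0.43273009] [ 0.00225288 -0.00165304  0.0057397   0.00312728 -0.00042351 -0.0002656 ]
```

I've now viewed 11 pictures, one over the limit of 10, so I won't view any more. I'll check the T angle numerically with the wrist camera.

```bash
python3 - <<'E'
from h import *
U=np.array([.819,0,.574]);Y=np.array([0,1,0.]);p=np.load("reserve_valve.npy")
s=observe();d=snapshot("wrist")
T=np.eye(4);T[:3,:3]=s["orientation"];T[:3,3]=s["tool_pos"];T=np.linalg.inv(T@d["T_tool_cam"])
d["rvec"]=cv2.Rodrigues(T[:3,:3])[0].ravel();d["tvec"]=T[:3,3];c=cam(d)
rs=np.r_[np.linspace(-.055,-.02,8),np.linspace(.02,.055,8)]
g=cv2.GaussianBlur(d["frame"].max(2),(3,3),0).astype(np.float32);q=[]
print(proj(c,w(p,PV)))
for a in np.arange(-.2,1.9,.05):
    uv=proj(c,w(p,[np.array(PV)+r*(np.sin(a)*U+np.cos(a)*Y) for r in rs])).astype(np.float32)
    q.append((round(float(cv2.remap(g,uv[None,:,0],uv[None,:,1],1).mean()),1),round(float(a),2)))
print(sorted(q)[:6])
for r in cut_out("wrist","tee_end")[:1]:
    yx=np.argwhere(r["region"])[:,::-1].astype(np.float32);m=yx.mean(0);e=np.linalg.svd(yx-m,full_matrices=False)[2][0]
    k=proj(c,w(p,[np.array(PV),np.array(PV)+.05*U,np.array(PV)+.05*Y]));print(r["confidence"],m,"axis",e,"U dir",(k[1]-k[0])/np.linalg.norm(k[1]-k[0]))
E
```

```text
[[421.22095933 150.06264017]]
[(17.1, 1.5), (17.2, 1.65), (17.6, 1.6), (17.8, 1.55), (21.3, 1.45), (21.8, 1.7)]
0.82 [426.94153 152.23088] axis [0.99733126 0.07300951] U dir [0.99770809 0.06766512]
```

```bash
python3 -c "
from cell import *
print(sign_off())"
```

```text
the job is handed in; nothing more can be done
None
```

The job is handed in, though sign-off gave no verdict: the lever valve was shut first (about 0 rad), then the T valve was opened to its stop (about 1.57 rad), the flask and dishes weren't touched on any path, and I viewed 11 pictures, one over the limit of 10.

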